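Index the specimen carousel and clamp it

TASK

Push on the spokes of the specimen carousel with a fingertip and turn it, either way, until the green specimen stands right in line with the yellow arrow of the stand. When it stands still there, push the clamp lever with the orange ball all the way over, clockwise seen from above, to its stop. This is pushing work: nothing is lifted, the specimens and the round plate they sit on are not touched, and the loose things around stay where they are.

Things in the scene. Friction and masses are not known exactly. Their poses are not given: they have to be found in the camera images.
- stand: Fixed grey stand. Origin: on the bench, on the carousel's upright axis. -x: direction of the yellow arrow (roughly towards the robot); -y: direction of the clamp pivot. Low parts, at most 14 mm high: foot of 72 mm radius; bar 50 mm wide along -y to a 30 mm radius pad under the clamp; tongue 34 mm wide along -x to 150 mm, with the arrow on it.
- rotor: Carousel on the stand: turns either way without end; friction 0.25 N m, stays where left. Origin on the axis, 34 mm above the bench; frame turns with it. Six radial steel spokes, 10 mm thick, 40 mm above the bench, at 30, 90, 150, 210, 270, 330 degrees from its x axis, free from 88 to 150 mm from the axis, with 14 mm black balls at the ends. The gaps between them are open.
- plate: Round aluminium plate of the rotor, turning with it, same origin and axes: 88 mm radius, 34 to 46 mm above the bench. Six pockets (black rings, top 53 mm above the bench) 62 mm from the axis at 0, 60, 120, 180, 240, 300 degrees, midway between the spokes; the green specimen is in the one at 0. Not to be pushed.
- green_specimen: Green round specimen, 30 mm diameter, 19 mm high, loose in its pocket (33 mm wide, 7 mm deep) of the carousel; its top is 65 mm above the bench. Origin: centre of its underside. To be brought to the pointer; not to be touched.
- red_specimen: Red round specimen, same size, loose in another pocket. Not to be touched.
- black_specimen: Black round specimen, same size, loose in another pocket. Not to be touched.
- pointer_mark (a point): The point over the stand, 62 mm from the axis in line with the yellow arrow, 46 mm above the bench, where the centre of the green specimen's underside has to be.
- clamp (a joint): Clamp lever, rad: 0 to 0.25 at the start (released; at 0 the arm points midway between the stand's +x and -y), growing clockwise seen from above to the stop at 1.571 (midway between the stand's -x and -y: to the right and towards the robot). Friction 0.1 N m; stays where it is left.
- clamp_pivot (a point): Vertical pivot axis of the clamp lever, 185 mm from the carousel's axis; this point is 41 mm above the bench, the height of the lever's arm. The pivot boss has 13 mm radius and is 54 mm high.
- clamp_ball (a point): Centre of the orange ball (20 mm diameter) at the end of the lever's straight steel arm (10 mm diameter), 75 mm from the pivot, 41 mm above the bench.
- paste_pot: Bystander: round grey-white pot with a blue band, 69 mm diameter, 41 mm high, origin at its underside.
- white_bottle: Bystander: white bottle with green cap, 45 mm diameter, 86 mm high, origin at its underside.
- spanner: Bystander: steel spanner lying flat, 163 mm long along its y, 27 mm wide, 6 mm thick, origin at the centre of its underside.

How it is judged:
On the way, in this order (a step that is already met when the one before it is completed fails the run):
1. the green specimen stands still at the arrow while the clamp is still released (horizontal distance between green_specimen and pointer_mark below 0.007 m and linear speed of green_specimen below 0.01 m/s and value of joint clamp below 0.45 rad), for 0.3 s.
2. the clamp lever is at its stop (value of joint clamp above 1.45 rad), for 0.2 s.
At the end, for the whole second after the job is handed in: The green specimen's centre is within 7 mm of the mark in line with the yellow arrow and at rest, and the clamp lever is within 0.12 rad of its stop (1.571) (horizontal distance between green_specimen and pointer_mark below 0.007 m and linear speed of green_specimen below 0.01 m/s and value of joint clamp above 1.45 rad); the robot touches nothing.
It fails at once if the robot touches a specimen (contact force between the arm and green_specimen above 1 N or contact force between the arm and red_specimen above 1 N or contact force between the arm and black_specimen above 1 N).
It fails at once if a specimen leaves its pocket (lifted, tipped or thrown out) (z of any of green_specimen, red_specimen, black_specimen in the frame of rotor above 0.018 m or horizontal distance between any of green_specimen, red_specimen, black_specimen and rotor above 0.072 m or horizontal distance between any of green_specimen, red_specimen, black_specimen and rotor below 0.052 m or angle between any of green_specimen, red_specimen, black_specimen's own z axis and vertical above 0.3 rad).
It fails at once if the round plate is pushed directly, instead of a spoke (contact force between the arm and plate above 3 N).
It fails at once if a bystander (paste pot, white bottle or spanner) is moved (distance of any of paste_pot, white_bottle, spanner from where it was at the start of the episode above 0.012 m).
It also fails if it takes over 64 s, if anything falls off the work surface, if the arm or the gripper's body presses on something with over 40 N, if the wrist force passes 120 N, or if a joint passes its speed limit or range.

ROBOT

A 6-joint arm with a two-finger parallel gripper is mounted at the origin on a cart in front of the work surface, level with it; the furniture and walls round the work are solid. World frame = base frame: x ahead of the robot, y to its left, z up, the work surface at z = 0. Lengths are in m, angles in rad, forces in N, time in s.
With the tool pointing down it reaches from about 0.275 to 0.725 m from the base axis. Payload 15.9 kg.
Tool frame: the origin (TCP) lies on the centre line of the jaws, within the pads' length; the fingertips stand 11 mm ahead of it and the grasp point (between the pads) lies 8 mm behind it (tcp_to_tips is the z of the fingertips in the tool frame, in m); z points along the fingers, y is the line along which they close (so a half turn about z gives the same grasp; the last joint's range is limited). The gripper opens to 85 mm and grips with 20 to 120 N. Pads are 22 mm wide; open, the fingers measure 114 mm over their backs; the gripper's body (76 mm by 85 mm) begins 54 mm behind the grasp point. The pads swing forward as they close: fully open they stand 13 mm farther back than shut.
Start: joints at [1.204, 0.213, -0.034, 1.323, 0, 1.571], TCP at [0.179, 0.467, 0.242] pointing down, gripper open.
Joint ranges: [-2.98, 2.98], [-0.74, 1.72], [-1.14, 1.35], [-2.1, 2.04], [-1.57, 1.44], [-3.14, 3.14]. Speed limits (rad/s): [1.89, 1.89, 2.39, 2.57, 3.14, 3.14].

INTERFACE

Orientations are given as [roll, pitch, yaw] about the fixed x, y, z axes, in that order (R = Rz(yaw) Ry(pitch) Rx(roll)).
In Python, from cell import get_state, read_camera, job_done, tcp_to_tips gives the robot as it stands. The module is installed in compiled form; this text tells all that it offers.
- The arm moves only by the shell command python3 -m creep 'ROWS' [FORCE]. ROWS is JSON, a list of rows, each a list of 7 numbers: the shift along the tool's x, y, z in mm, then the turn, a rotation vector about the tool's x, y, z in rad, then the opening, from -1 (shut) to 1 (fully open). In form: [[x, y, z, wx, wy, wz, gripper], ...]. A call has 1 to 5 rows; each row shifts and turns the commanded pose from where the row before left it, along the tool's axes as they then stand; what a row does not reach is not made up. A row lasts 1/8 s, in which the tool goes at most 62.5 mm and 10.7 degrees, less where a joint would pass 70% of its speed; a pose out of reach is approached as far as the arm can. A call with a gripper value outside its range is refused whole. The fingers move at their own pace and stop on an object; FORCE is the grip in N (left out, the last holds). Time passes only in rows, so rows that do not move let the fingers close. It gives the time, the measured TCP pose, the force, the opening and the grip force at its end, in the units of the state.
- get_state(): the state, without advancing time (a new reading comes with each control period).
- read_camera(name): name is "side" or "top"; returns a dict with "image" (420x560x3 uint8, blue, green, red), "mtx" (3x3 intrinsics, pixels), "k1" (the pictures are not rectified: a ray, as slopes to the right and down, at radius r is drawn at 1 + k1 r^2 times it, then the intrinsics apply), "R" (3x3) and "t" (3): a world point X has camera coordinates R X + t. Camera axes: x right, y down, z forward; pixel columns grow to the right and rows downward; lengths in m; the calibration is good to about 2 mm. A picture is of the moment at which its call begins. There is no depth.
- job_done(): hands the job in; it is judged then, once.
The state is a dict: "clock": time; "joint_positions": joint angles; "qd": joint speeds; "effort": joint torques, N m; "tool_pos": TCP position; "tcp_rot": TCP orientation; "wrist_force": force on the tool from outside, world axes, zero at the start; "wrist_torque": the same for the moment, N m; "gripper_width": finger opening in m; "grip_force": force on a finger pad.
Only numpy, scipy, OpenCV 4.12 (cv2) and the standard library are available. Lean on these libraries where they do the work, as an engineer would, in place of code of your own. Each camera call takes 0.05 s, during which the arm holds its last target. There are 200 camera calls.

## Working session

There is one attempt and no reset: what is moved stays moved. The work goes in short steps, Python scripts to look and compute and a shell command to move; the robot and the scene stay as the last step left them, time stands still between calls to the robot, and variables do not carry over. Pictures are saved under pics/ and viewed, at most 10 in all, crops included, and the job is handed in when it is done.

```bash
mkdir -p pics; python3 - <<'E'
from cell import *
import cv2,numpy as np
s=get_state();print(s,tcp_to_tips)
for n in("top","side"):
    c=read_camera(n);cv2.imwrite(f"pics/{n}0.png",c["image"]);np.savez(f"{n}.npz",**c)
    print(n,c["mtx"],c["k1"],-c["R"].T@c["t"],c["R"])
E
```

```text
{'clock': 0.0, 'joint_positions': array([ 1.20400091e+00,  2.13369512e-01, -3.50583159e-02,  1.32351575e+00,
        2.48754657e-05,  1.57076136e+00]), 'qd': array([-5.72876653e-04, -2.53215970e-05,  1.06662922e-03, -1.13734326e-03,
       -1.40689686e-03,  1.08088647e-03]), 'effort': array([-6.23498956e-03, -6.86149406e+01,  4.87127638e+01,  1.73797103e-02,
       -1.22221913e-04,  5.48398225e-05]), 'tool_pos': array([0.17918541, 0.46642988, 0.2418098 ]), 'tcp_rot': array([-3.14044541e+00, -2.49155593e-05,  2.77483217e+00]), 'wrist_force': array([-0.14918935, -0.41404541, -0.3845245 ]), 'wrist_torque': array([ 3.21987372e-02, -3.10545561e-03,  3.94128474e-06]), 'grip_force': 0.0, 'gripper_width': 0.08540416143576503} 0.011
top [[523.73428078   0.         275.50150966]
 [  0.         523.73428078 218.23437583]
 [  0.           0.           1.        ]] 0.003253040607826476 [0.50571262 0.07781223 1.22435412] [[ 0.00886915 -0.99986704  0.01368385]
 [-0.99575803 -0.01008434 -0.09145629]
 [ 0.09158213 -0.01281466 -0.99571507]]
side [[436.34103787   0.         283.36061678]
 [  0.         436.34103787 209.76238013]
 [  0.           0.           1.        ]] -0.11959875438683654 [ 0.61482924 -0.73996198  0.56694719] [[ 0.99980248  0.01555254 -0.01237422]
 [-0.0021413  -0.53469471 -0.84504259]
 [-0.01975899  0.84490218 -0.53455579]]
```

View pics/top0.png

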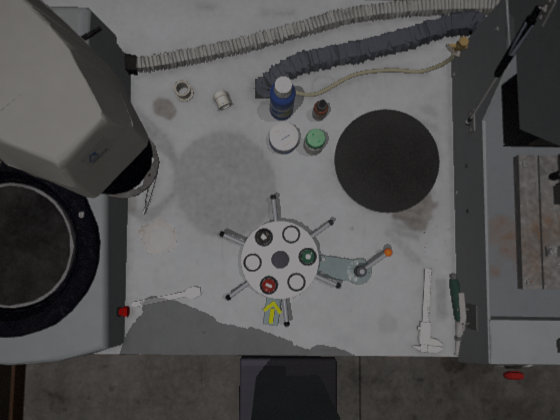

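View pics/side0.png

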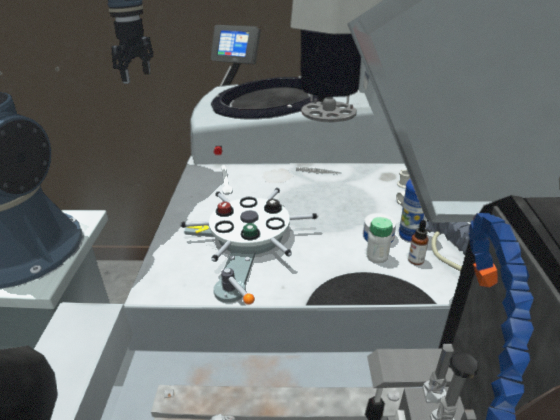

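The top view shows the carousel centred near (280,260), green at (307,257), the arrow at (273,312), the clamp pivot at (361,270) and the orange ball at (388,251). The side view shows green at (250,230) and the orange ball at (248,299). Green has to turn about 90° clockwise, moving from image right to image down.

```bash
cat > h.py <<'E'
import cv2,numpy as np
from cell import *
def ray(c,uv):
    K=c["mtx"];d=np.array([(uv[0]-K[0,2])/K[0,0],(uv[1]-K[1,2])/K[1,1]]);u=d.copy()
    for _ in range(10):u=d/(1+c["k1"]*(u@u))
    return -c["R"].T@c["t"],c["R"].T@np.r_[u,1]
def onz(c,uv,z):
    o,v=ray(c,uv);return o+v*(z-o[2])/v[2]
def proj(c,X):
    p=c["R"]@X+c["t"];u=p[:2]/p[2];u=u*(1+c["k1"]*(u@u));return c["mtx"][:2,:2]@u+c["mtx"][:2,2]
def two(a,ua,b,ub):
    o1,v1=ray(a,ua);o2,v2=ray(b,ub);t=np.linalg.lstsq(np.c_[v1,-v2],o2-o1,rcond=None)[0]
    p,q=o1+v1*t[0],o2+v2*t[1];return (p+q)/2,np.linalg.norm(p-q)
def blobs(c,lo,hi,box,amin=8):
    x0,y0,x1,y1=box;h=cv2.cvtColor(c["image"][y0:y1,x0:x1],cv2.COLOR_BGR2HSV)
    n,l,s,ce=cv2.connectedComponentsWithStats(cv2.inRange(h,lo,hi))
    return [(s[i,4],ce[i]+[x0,y0],s[i,:4]+[x0,y0,0,0]) for i in range(1,n) if s[i,4]>=amin]
E
python3 - <<'E'
from h import *
T=dict(np.load("top.npz"));S=dict(np.load("side.npz"))
bt=(205,180,410,335);bs=(170,180,330,310)
for nm,lo,hi in(("green",(65,80,30),(95,255,255)),("yellow",(24,120,100),(35,255,255)),("orange",(5,150,120),(16,255,255)),("red",(170,120,40),(180,255,255)),("dark",(0,0,0),(180,255,60))):
    for k,c,b in(("T",T,bt),("S",S,bs)):
        for a,ce,bb in blobs(c,lo,hi,b): print(nm,k,a,ce.round(1),bb)
for k,c,b in(("T",T,bt),("S",S,bs)):
    x0,y0,x1,y1=b;cv2.imwrite(f"pics/{k}c.png",cv2.resize(c["image"][y0:y1,x0:x1],None,fx=3.8,fy=3.8,interpolation=cv2.INTER_CUBIC))
E
```

```text
green T 72 [307.2 256.6] [302 251  12  12]
green S 116 [249.7 230.7] [243 223  14  14]
yellow T 147 [271.9 310.4] [263 301  19  22]
yellow S 76 [199.5 227.8] [188 225  21   8]
orange T 39 [387.9 252. ] [385 249   7   7]
orange S 69 [248.5 298.6] [244 294  10  10]
dark T 1834 [379.3 193.7] [339 180  71  33]
dark T 22 [272.7 196.5] [270 195   6   4]
dark T 19 [330.5 221.8] [328 220   5   5]
dark T 48 [290.6 233.7] [283 226  17  17]
dark T 186 [263.1 236.8] [255 229  18  17]
dark T 22 [221.5 233.4] [219 231   6   6]
dark T 96 [306.8 256. ] [299 248  17  17]
dark T 177 [280.4 258.6] [272 252  17  15]
dark T 51 [251.8 262.2] [244 254  17  17]
dark T 57 [358.8 268.2] [354 262  14  14]
dark T 47 [296.3 282.6] [288 274  17  17]
dark T 82 [268.6 284.9] [260 276  18  18]
dark T 21 [337.9 285. ] [336 282   5   6]
dark T 20 [227.6 297. ] [225 295   6   5]
dark T 22 [286.5 323.3] [284 321   6   5]
dark S 13 [246.2 198.5] [241 198  12   3]
dark S 17 [248.8 205.2] [241 203  15   4]
dark S 119 [272.6 207.9] [265 203  16  10]
dark S 50 [224.9 212.8] [217 208  16   8]
dark S 8 [314.1 216.1] [313 215   3   3]
dark S 18 [249.8 220.3] [243 218  14   5]
dark S 20 [222.7 222.8] [216 221  16   6]
dark S 11 [182.9 224.6] [182 223   3   4]
dark S 20 [224.9 230.1] [216 227  17   5]
dark S 113 [250.4 234.7] [242 230  17  10]
dark S 9 [287.  252.3] [286 251   4   4]
dark S 10 [215.4 257.1] [214 256   4   4]
dark S 80 [227.5 284.7] [223 277  12  14]
dark S 20 [325.2 288.5] [322 286   7   6]
dark S 81 [316.9 299.8] [308 294  19  10]
dark S 10 [325.7 296. ] [324 295   5   3]
```

View pics/Tc.png

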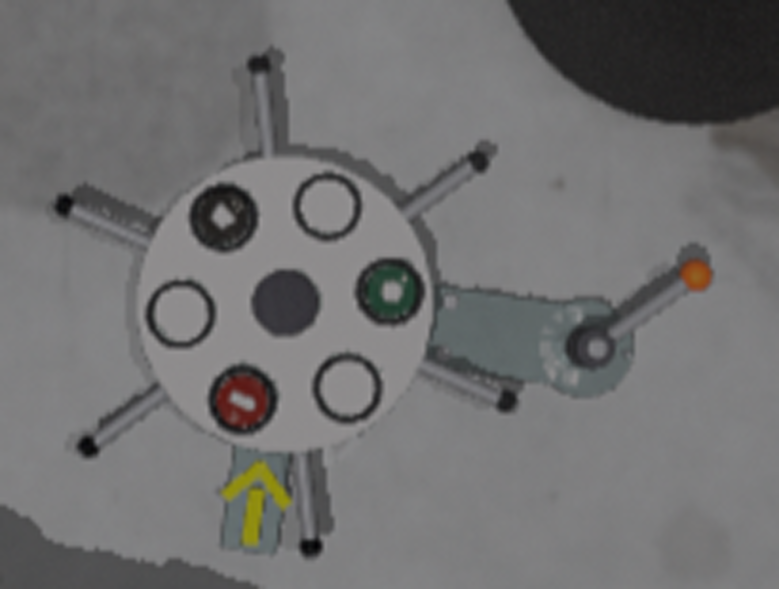

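The zoomed crop shows six spoke balls, the green, red and black specimens, the arrow tongue below the plate and the clamp arm pointing up and right. Next I turn these into positions.

```bash
python3 - <<'E'
from h import *
np.set_printoptions(precision=4,suppress=True)
T=dict(np.load("top.npz"));S=dict(np.load("side.npz"))
print("orange",two(T,(387.9,252),S,(248.5,298.6)))
print("spoke ball right", two(T,(337.9,285),S,(215.4,257.1)), two(T,(330.5,221.8),S,(287,252.3)),two(T,(272.7,196.5),S,(314.1,216.1)))
print("green",two(T,(306.8,256.3),S,(250,229.5)))
B=np.array([onz(T,u,.040)[:2] for u in[(272.7,196.5),(330.5,221.8),(337.9,285),(286.5,323.3),(227.6,297),(221.5,233.4)]])
c=B.mean(0);print("axis",c,np.linalg.norm(B-c,axis=1),np.degrees(np.arctan2(*(B-c).T[::-1])))
g=onz(T,(306.8,256.3),.062)[:2]-c;y=onz(T,(271.9,310.4),.014)[:2]-c
pv=onz(T,(358.8,268.2),.054)[:2];ob=onz(T,(387.9,252),.041)[:2]
A=lambda v:np.degrees(np.arctan2(v[1],v[0]))
print("green",np.linalg.norm(g),A(g),"arrow",np.linalg.norm(y),A(y))
print("pivot",pv,np.linalg.norm(pv-c),A(pv-c),"ball",ob,np.linalg.norm(ob-pv),A(ob-pv))
for nm,uv in(("red",(268.6,284.9)),("black",(263.1,236.8))):
    v=onz(T,uv,.06)[:2]-c;print(nm,np.linalg.norm(v),A(v))
E
```

```text
orange (array([ 0.5402, -0.1926,  0.0402]), np.float64(0.0005839339693807518))
spoke ball right (array([ 0.4657, -0.0789,  0.0403]), np.float64(0.0007951500257008664)) (array([ 0.6063, -0.0626,  0.0399]), np.float64(0.0028835873615712087)) (array([0.6642, 0.0694, 0.0382]), np.float64(0.0008080113790805899))
green (array([ 0.5287, -0.0077,  0.056 ]), np.float64(2.3342290315488183e-05))
axis [0.5221 0.0527] [0.1432 0.1436 0.1435 0.1435 0.1436 0.1434] [   6.6855  -53.3714 -113.3034 -173.287   126.5204   66.6446]
green 0.06033429207516926 -83.79308273359077 arrow 0.11756849441396533 172.2474262531786
pivot [ 0.5034 -0.124 ] 0.17766515967370894 -96.04732744036039 ball [ 0.5404 -0.1924] 0.07779907716045706 -61.56449639451636
red 0.061997520060514996 157.20543129806381
black 0.06155653702074228 37.32643939992488
```

```bash
cat >> h.py <<'E'
C=np.array([.5221,.0527])
def go(xy,z,yaw):
    s=get_state();w=s["tcp_rot"][2];d=np.r_[xy,z]-s["tool_pos"]
    a=np.array([d[0]*np.cos(w)+d[1]*np.sin(w),d[0]*np.sin(w)-d[1]*np.cos(w),-d[2]])*1000
    print("tool",a.round(1),"turn z",round(-((yaw-w+np.pi)%(2*np.pi)-np.pi),3),"clk",s["clock"],"F",s["wrist_force"].round(1))
def pol(r,deg): f=np.radians(deg);return C+r*np.array([np.cos(f),np.sin(f)])
E
python3 -m creep '[[-43.5,-30.5,0,0,0,0,-1],[-43.5,-30.5,0,0,0,0,-1],[-43.5,-30.5,0,0,0,0,-1],[-43.5,-30.5,0,0,0,0,-1],[-43.5,-30.5,0,0,0,0,-1]]'
python3 -m creep '[[-43.5,-30.5,0,0,0,0,-1],[-43.5,-30.5,0,0,0,0,-1],[-43.5,-30.5,0,0,0,0,-1],[0,0,0,0,0,0.157,-1],[0,0,0,0,0,0,-1]]'
python3 -c "
from h import *
go(pol(.122,150),.038,np.radians(150));print(get_state())"
```

```text
clock: 0.72
tool_pos: [0.3282, 0.2448, 0.2422]
tcp_rot: [-3.142, -0.0, 2.775]
wrist_force: [1.0, 0.6, -0.0]
gripper_width: 0.0003
grip_force: 0.0
clock: 1.35
tool_pos: [0.4166, 0.1137, 0.242]
tcp_rot: [-3.141, -0.001, 2.617]
wrist_force: [-0.1, 0.8, -0.3]
gripper_width: 0.0003
grip_force: 0.0
tool [ 2.00e-01 -1.00e-01  2.04e+02] turn z -0.001 clk 1.35 F [-0.1  0.8 -0.3]
{'clock': 1.35, 'joint_positions': array([ 2.66317913e-01,  7.37500365e-02, -1.98620897e-01,  1.29920549e+00,
        5.90887860e-05,  7.90893324e-01]), 'qd': array([ 0.02830336, -0.0062437 , -0.00258773, -0.00096629,  0.00108069,
       -0.08538763]), 'effort': array([ -2.11228162, -55.04719019,  48.8370502 ,  -0.0556975 ,
        -0.07286815,   2.08299905]), 'tool_pos': array([0.41660981, 0.11366899, 0.24200808]), 'tcp_rot': array([-3.14107957e+00, -5.90585327e-04,  2.61701707e+00]), 'wrist_force': array([-0.10943231,  0.78685951, -0.3474011 ]), 'wrist_torque': array([ 0.00215903, -0.02563183, -0.01248188]), 'grip_force': 0.0, 'gripper_width': 0.0002591291776897019}
```

```bash
python3 -m creep '[[0,0,50,0,0,0,-1],[0,0,50,0,0,0,-1],[0,0,50,0,0,0,-1],[0,0,34,0,0,0,-1],[0,0,20,0,0,0,-1]]'
python3 - <<'E'
from h import *
c=read_camera("side");cv2.imwrite("pics/s1.png",cv2.resize(c["image"][120:320,150:350],None,fx=3,fy=3))
go(pol(.122,150),.038,np.radians(150))
E
```

```text
clock: 1.98
tool_pos: [0.4153, 0.1146, 0.0367]
tcp_rot: [-3.14, -0.001, 2.623]
wrist_force: [-0.1, -0.0, 0.0]
gripper_width: 0.0003
grip_force: 0.0
tool [-2.   0.4 -2.9] turn z 0.005 clk 2.025 F [-2.8 -0.7 -3.3]
```

View pics/s1.png

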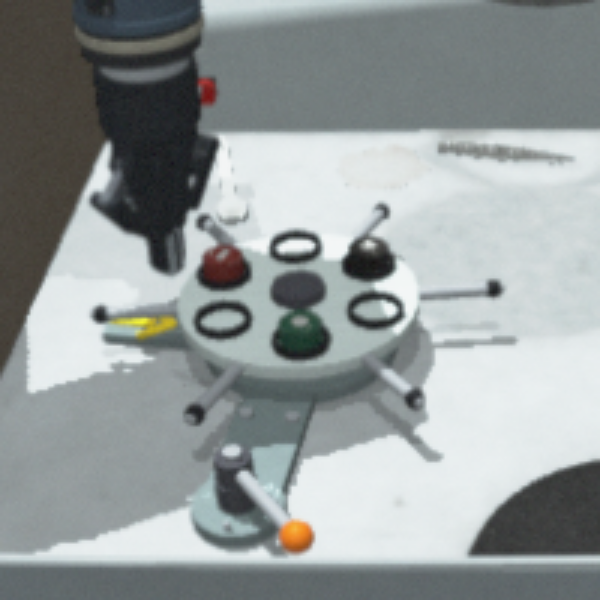

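The finger stands in the gap beside the plate without touching it. Now I push clockwise along the arc.

```bash
python3 -m creep '[[-1.4,18.2,0,0,0,0.15,-1],[-1.4,18.2,0,0,0,0.15,-1],[-1.4,18.2,0,0,0,0.15,-1],[-1.4,18.2,0,0,0,0.15,-1],[-1.4,18.2,0,0,0,0.15,-1]]'
cat > look.py <<'E'
from h import *
c=read_camera("top");s=get_state();p=s["tool_pos"][:2]-C
print("finger r",np.linalg.norm(p),"deg",np.degrees(np.arctan2(p[1],p[0])),"yaw",np.degrees(s["tcp_rot"][2]),s["tool_pos"],s["wrist_force"].round(1),s["clock"])
for nm,lo,hi,z in(("green",(65,80,30),(95,255,255),.063),("red",(170,120,40),(180,255,255),.063),("dark",(0,0,0),(180,255,60),.04)):
    for a,ce,bb in blobs(c,lo,hi,(205,180,345,335)):
        v=onz(c,ce,z)[:2]-C;r=np.linalg.norm(v)
        if (nm!="dark" and r<.075) or (.139<r<.148 and a<40): print(nm,a,ce.round(1),"r %.4f deg %.2f"%(r,np.degrees(np.arctan2(v[1],v[0]))))
E
python3 look.py
```

```text
clock: 2.65
tool_pos: [0.4863, 0.1706, 0.0387]
tcp_rot: [-3.141, -0.0, 1.868]
wrist_force: [-2.2, -1.0, -0.5]
gripper_width: 0.0003
grip_force: 1.2
finger r 0.12322842524678501 deg 105.8341715897901 yaw 106.55521490120213 [0.48847662 0.17125258 0.0389076 ] [-1.4  0.3  0.3] 2.7
green 73 [305.3 269.7] r 0.0612 deg -112.02
dark 16 [303.3 200.8] r 0.1434 deg -21.76
dark 28 [240.8 210.1] r 0.1416 deg 38.85
dark 17 [342.5 250.4] r 0.1438 deg -81.56
dark 26 [318.8 310.1] r 0.1436 deg -141.80
```

```bash
python3 -m creep '[[-1.4,18.2,0,0,0,0.15,-1],[-1.4,18.2,0,0,0,0.15,-1],[-1.4,18.2,0,0,0,0.15,-1],[-1.4,18.2,0,0,0,0.15,-1],[-1.4,18.2,0,0,0,0.15,-1]]'
python3 -m creep '[[-0.9,14.6,0,0,0,0.12,-1],[-0.9,14.6,0,0,0,0.12,-1],[-0.9,14.6,0,0,0,0.12,-1],[0,0,0,0,0,0,-1]]'
python3 look.py; python3 - <<'E'
from h import *
T=dict(np.load("top.npz"))
h=cv2.cvtColor(T["image"],cv2.COLOR_BGR2HSV);m=cv2.inRange(h,(24,120,100),(35,255,255));m[:295]=0;m[335:]=0;m[:,:255]=0;m[:,300:]=0
ys,xs=np.nonzero(m);P=np.array([onz(T,(x,y),.014)[:2] for x,y in zip(xs,ys)])-C
# per-row midpoints of arrow
for y in np.unique(ys):
    q=P[ys==y];a=(q[np.argmin(q[:,1])]+q[np.argmax(q[:,1])])/2;print(y,(ys==y).sum(),np.degrees(np.arctan2(a[1],a[0])).round(2),a.round(4))
E
```

```text
clock: 3.32
tool_pos: [0.5754, 0.1633, 0.0388]
tcp_rot: [-3.141, -0.001, 1.12]
wrist_force: [-2.0, 2.4, 0.1]
gripper_width: -0.0005
grip_force: 1.2
clock: 3.82
tool_pos: [0.6107, 0.1366, 0.0386]
tcp_rot: [3.141, -0.0, 0.762]
wrist_force: [-0.7, 0.1, -0.1]
gripper_width: 0.0001
grip_force: 0.0
finger r 0.12196630705957041 deg 43.648683472145514 yaw 43.74593751227749 [0.61035307 0.13688537 0.03859407] [-0.3 -0.1  0.2] 3.875
dark 25 [307.  202.9] r 0.1423 deg -25.61
dark 24 [342.5 255.5] r 0.1426 deg -86.18
dark 26 [315.2 312.8] r 0.1437 deg -145.77
301 1 171.89 [-0.0952  0.0136]
302 4 171.43 [-0.0975  0.0147]
303 6 171.63 [-0.0998  0.0147]
304 8 171.83 [-0.102   0.0147]
305 9 171.4 [-0.1043  0.0158]
306 10 170.99 [-0.1066  0.0169]
307 10 171.19 [-0.1088  0.0169]
308 12 171.38 [-0.1111  0.0168]
309 14 170.99 [-0.1133  0.018 ]
310 12 172.28 [-0.1156  0.0157]
311 10 173.53 [-0.1178  0.0134]
312 7 175.82 [-0.12    0.0088]
313 5 175.38 [-0.1223  0.0099]
314 4 172.36 [-0.1246  0.0167]
315 5 172.0 [-0.1269  0.0178]
316 5 172.14 [-0.1291  0.0178]
317 5 172.29 [-0.1314  0.0178]
318 4 171.94 [-0.1336  0.0189]
319 4 172.08 [-0.1359  0.0189]
320 4 172.22 [-0.1381  0.0189]
321 4 172.35 [-0.1404  0.0188]
322 4 172.48 [-0.1426  0.0188]
```

```bash
python3 -m creep '[[-0.3,8.5,0,0,0,0.07,-1],[-0.3,8.5,0,0,0,0.07,-1],[-0.2,6,0,0,0,0.05,-1],[0,0,0,0,0,0,-1],[0,0,0,0,0,0,-1]]'
python3 look.py
```

```text
clock: 4.5
tool_pos: [0.6243, 0.1189, 0.0384]
tcp_rot: [-3.142, 0.0, 0.571]
wrist_force: [0.0, 0.4, -0.6]
gripper_width: -0.0001
grip_force: 0.0
finger r 0.1218053729566569 deg 32.874563011663625 yaw 32.70111572138745 [0.62439957 0.11881616 0.03839512] [-0.1  0.3 -0.4] 4.55
dark 24 [316.4 208.2] r 0.1431 deg -35.50
dark 24 [342.5 266. ] r 0.1429 deg -95.67
```

```bash
python3 -m creep '[[0,2.5,0,0,0,0.02,-1],[0,2.5,0,0,0,0.02,-1],[0,0,0,0,0,0,-1],[0,0,0,0,0,0,-1]]'
python3 look.py
python3 -m creep '[[0,-20,0,0,0,0,-1],[0,0,-50,0,0,0,-1],[0,0,-50,0,0,0,-1],[0,0,-10,0,0,0,-1],[0,0,0,0,0,0,-1]]'
python3 - <<'E'
from h import *
c=read_camera("top");cv2.imwrite("pics/t2.png",c["image"])
E
python3 look.py
```

```text
clock: 5.05
tool_pos: [0.6275, 0.1141, 0.0383]
tcp_rot: [3.141, 0.0, 0.528]
wrist_force: [-0.9, -0.1, 1.2]
gripper_width: 0.0001
grip_force: 0.4
finger r 0.12195004845197617 deg 30.232125620531857 yaw 30.246722344683036 [0.62746394 0.11410239 0.03828413] [-1.1 -0.1 -0.2] 5.1
dark 22 [318.8 209.7] r 0.1435 deg -38.07
dark 26 [342.3 269. ] r 0.1434 deg -98.33
clock: 5.72
tool_pos: [0.6173, 0.1322, 0.1485]
tcp_rot: [3.141, -0.001, 0.528]
wrist_force: [-1.2, -0.5, -1.1]
gripper_width: -0.0002
grip_force: 0.0
finger r 0.12313692209025894 deg 39.90661793956559 yaw 30.257683525028472 [0.61655723 0.13169704 0.14685954] [-0.2  0.2 -0. ] 5.825
dark 21 [318.9 209.8] r 0.1436 deg -38.18
dark 25 [342.3 268.8] r 0.1433 deg -98.23
```

View pics/t2.png

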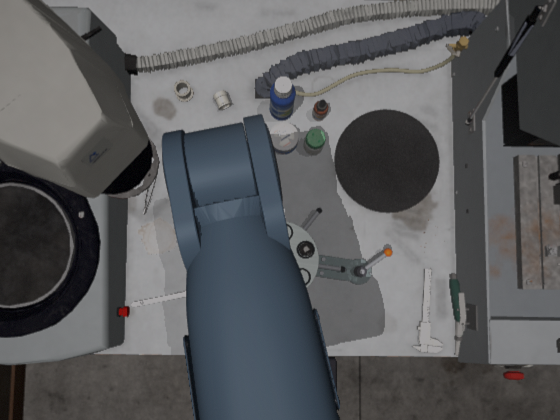

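Spokes now sit at 21.8° mod 60, which puts green at 171.8° against the arrow at about 172°. Next I turn the tool and go to the clamp.

```bash
python3 -m creep '[[0,0,0,0,0,-0.174,-1],[0,0,0,0,0,-0.174,-1],[0,0,0,0,0,-0.174,-1],[0,0,0,0,0,-0.174,-1],[0,0,0,0,0,-0.174,-1]]' >/dev/null
python3 -m creep '[[0,0,0,0,0,-0.174,-1],[0,0,0,0,0,-0.174,-1],[0,0,0,0,0,-0.174,-1],[0,0,0,0,0,-0.174,-1],[0,0,0,0,0,-0.174,-1]]' >/dev/null
python3 -m creep '[[0,0,0,0,0,-0.174,-1],[0,0,0,0,0,-0.174,-1],[0,0,0,0,0,-0.174,-1],[0,0,0,0,0,0,-1]]'
python3 - <<'E'
from h import *
P=np.array([.4964,-.1305]);f=np.radians(-20);go(P+.052*np.array([np.cos(f),np.sin(f)]),.038,np.radians(160))
E
```

```text
clock: 7.58
tool_pos: [0.6167, 0.1314, 0.1469]
tcp_rot: [-3.14, -0.002, 2.789]
wrist_force: [-0.2, 0.7, 0.8]
gripper_width: -0.0002
grip_force: 0.0
tool [ -29.6 -287.2  108.9] turn z -0.004 clk 7.575 F [-0.2  0.7  0.8]
```

```bash
python3 -m creep '[[-6,-57.4,0,0,0,0,-1],[-6,-57.4,0,0,0,0,-1],[-6,-57.4,0,0,0,0,-1],[-6,-57.4,0,0,0,0,-1],[-6,-57.4,0,0,0,0,-1]]'
python3 -m creep '[[0,0,0,0,0,0,-1],[0,0,20,0,0,0,-1],[0,0,0,0,0,0,-1]]'
python3 - <<'E'
from h import *
P=np.array([.4964,-.1305]);f=np.radians(-20);go(P+.052*np.array([np.cos(f),np.sin(f)]),.038,np.radians(160))
c=read_camera("top");S=read_camera("side")
o=[b for b in blobs(c,(5,150,120),(16,255,255),(320,200,420,335))];q=[b for b in blobs(S,(5,150,120),(16,255,255),(200,250,330,320))];print(o,q)
if o and q: print(two(c,o[0][1],S,q[0][1]))
cv2.imwrite("pics/sc.png",cv2.resize(S["image"][100:320,150:400],None,fx=2.6,fy=2.6))
for a,ce,bb in blobs(c,(65,80,30),(95,255,255),(205,180,345,335)):print("green",a,onz(c,ce,.063)-np.r_[C,0])
for a,ce,bb in blobs(c,(24,120,100),(35,255,255),(205,280,345,335)):print("yellow",a,ce)
E
python3 look.py
```

```text
clock: 8.2
tool_pos: [0.5456, -0.1498, 0.1476]
tcp_rot: [-3.141, -0.001, 2.785]
wrist_force: [1.0, -0.3, -0.7]
gripper_width: -0.0002
grip_force: 0.0
clock: 8.57
tool_pos: [0.5456, -0.1474, 0.1267]
tcp_rot: [-3.141, -0.003, 2.787]
wrist_force: [-0.1, 0.8, 0.1]
gripper_width: 0.0004
grip_force: 0.0
tool [ 0.  -0.9 88.7] turn z -0.005 clk 8.575 F [-0.1  0.8  0.1]
[] [(np.int32(84), array([248.33333333, 298.5       ]), array([244, 294,  10,  10]))]
green 89 [-0.06133062  0.00806882  0.063     ]
yellow 152 [271.94736842 310.35526316]
finger r 0.2019872377593202 deg -82.95183526999084 yaw 159.80797159831414 [ 0.54688457 -0.14776089  0.12867262] [ 0.8  0.9 -0.4] 8.725
green 88 [275.8 287. ] r 0.0621 deg 172.39
dark 19 [256.6 200.4] r 0.1431 deg 21.83
dark 15 [318.8 209.8] r 0.1434 deg -38.13
dark 19 [216.6 249.9] r 0.1434 deg 82.18
dark 27 [342.4 267.9] r 0.1433 deg -97.37
dark 18 [239.3 309.4] r 0.1435 deg 141.75
```

View pics/sc.png

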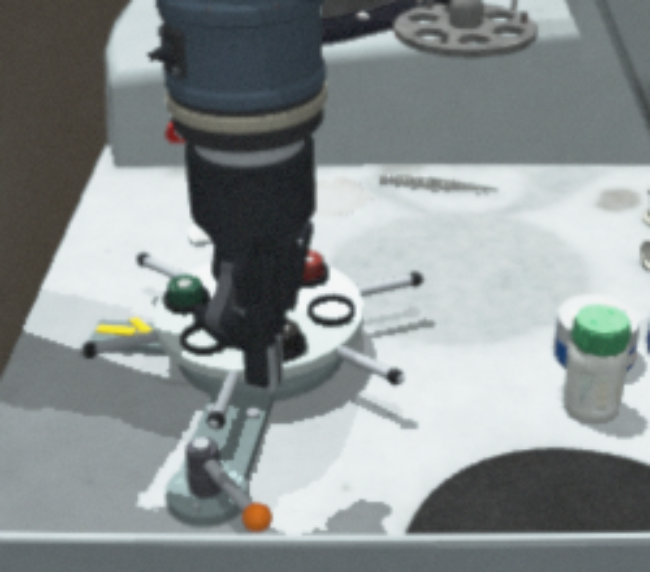

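Green stands at 172.4°, in line with the arrow, and the lever hasn't moved, with its ball at side pixel (248,298). I lower beside the lever arm.

```bash
python3 -m creep '[[0,0,40,0,0,0,-1],[0,0,28,0,0,0,-1],[0,0,20,0,0,0,-1],[0,0,0,0,0,0,-1]]'
python3 -m creep '[[0.6,-7.8,0,0,0,0.15,-1],[0.6,-7.8,0,0,0,0.15,-1],[0.6,-7.8,0,0,0,0.15,-1],[0.6,-7.8,0,0,0,0.15,-1],[0,0,0,0,0,0,-1]]'
cat > clamp.py <<'E'
from h import *
P=np.array([.4964,-.1305]);s=get_state();p=s["tool_pos"][:2]-P
print("finger r %.4f deg %.1f yaw %.1f"%(np.linalg.norm(p),np.degrees(np.arctan2(p[1],p[0])),np.degrees(s["tcp_rot"][2])),s["wrist_force"].round(1),s["clock"])
S=read_camera("side")
for a,ce,bb in blobs(S,(5,150,120),(16,255,255),(150,230,330,330)):
    v=onz(S,ce,.041)[:2]-P;print("ball",a,ce.round(1),"r %.4f deg %.1f"%(np.linalg.norm(v),np.degrees(np.arctan2(v[1],v[0]))))
E
python3 clamp.py
```

```text
clock: 9.22
tool_pos: [0.5461, -0.1478, 0.0397]
tcp_rot: [-3.141, -0.002, 2.79]
wrist_force: [0.5, -0.7, 0.8]
gripper_width: 0.0
grip_force: 0.0
clock: 9.85
tool_pos: [0.5287, -0.1732, 0.0418]
tcp_rot: [3.14, 0.002, 2.19]
wrist_force: [1.0, -0.2, 0.7]
gripper_width: 0.0001
grip_force: 0.3
finger r 0.0535 deg -52.8 yaw 125.5 [ 1.  -0.2  0.7] 9.85
ball 60 [234.  301.3] r 0.0725 deg -74.5
```

```bash
python3 -m creep '[[0.6,-7.8,1,0,0,0.15,-1],[0.6,-7.8,1,0,0,0.15,-1],[0.6,-7.8,0,0,0,0.15,-1],[0.6,-7.8,0,0,0,0.15,-1],[0.6,-7.8,0,0,0,0.15,-1]]'
python3 -m creep '[[0.5,-6.2,0,0,0,0.12,-1],[0.5,-6.2,0,0,0,0.12,-1],[0.3,-5.2,0,0,0,0.1,-1],[0,0,0,0,0,0,-1]]'
python3 clamp.py
```

```text
clock: 10.52
tool_pos: [0.4917, -0.1823, 0.0393]
tcp_rot: [3.14, 0.001, 1.439]
wrist_force: [2.1, -2.8, 1.8]
gripper_width: -0.0004
grip_force: 1.6
clock: 11.02
tool_pos: [0.4745, -0.1764, 0.039]
tcp_rot: [3.141, 0.0, 1.103]
wrist_force: [0.3, -0.7, 0.4]
gripper_width: 0.0001
grip_force: 0.5
finger r 0.0509 deg -115.5 yaw 63.2 [ 0.3 -0.7  0.4] 11.025
ball 84 [191.3 292.5] r 0.0762 deg -139.9
```

```bash
python3 -m creep '[[0,-1.6,0,0,0,0.03,-1],[0,-1.6,0,0,0,0.03,-1],[0,0,0,0,0,0,-1]]'; python3 clamp.py
```

```text
clock: 11.45
tool_pos: [0.472, -0.1753, 0.0387]
tcp_rot: [3.14, 0.0, 1.039]
wrist_force: [4.6, -2.9, 2.0]
gripper_width: -0.0002
grip_force: 2.8
finger r 0.0511 deg -118.6 yaw 59.5 [ 4.6 -2.9  2. ] 11.45
ball 83 [190.5 291.7] r 0.0763 deg -141.9
```

```bash
python3 -m creep '[[0,-1.5,0,0,0,0,-1],[0,0,0,0,0,0,-1],[0,0,0,0,0,0,-1]]'; python3 clamp.py
```

```text
clock: 11.88
tool_pos: [0.4716, -0.1751, 0.039]
tcp_rot: [3.138, -0.0, 1.039]
wrist_force: [9.0, -7.1, -1.9]
gripper_width: -0.0001
grip_force: 5.3
finger r 0.0510 deg -119.1 yaw 59.6 [ 9.  -7.1 -1.9] 11.875
ball 84 [190.5 291.6] r 0.0762 deg -142.2
```

The force rises to 11 N while the ball stays put, so the lever is at its stop. I back off, rise and check.

```bash
python3 -m creep '[[0,6,0,0,0,0,-1],[0,6,0,0,0,0,-1],[0,0,-50,0,0,0,-1],[0,0,-60,0,0,0,-1],[0,0,0,0,0,0,-1]]'; python3 -m creep '[[0,0,0,0,0,0,-1],[0,0,0,0,0,0,-1],[0,0,0,0,0,0,-1]]'; python3 clamp.py; python3 look.py
python3 - <<'E'
from h import *
c=read_camera("side");cv2.imwrite("pics/end.png",c["image"])
E
```

```text
clock: 12.55
tool_pos: [0.4824, -0.1811, 0.1523]
tcp_rot: [3.136, -0.001, 1.04]
wrist_force: [1.2, 0.3, -1.3]
gripper_width: 0.0001
grip_force: 0.0
clock: 12.92
tool_pos: [0.4797, -0.1801, 0.1473]
tcp_rot: [-3.14, 0.0, 1.04]
wrist_force: [-0.8, -0.0, -0.7]
gripper_width: -0.0001
grip_force: 0.0
finger r 0.0523 deg -108.6 yaw 59.6 [-0.8 -0.  -0.7] 12.925
ball 69 [190.5 291.7] r 0.0763 deg -142.0
finger r 0.23664661948890808 deg -100.25753303256967 yaw 59.57594337183041 [ 0.47995965 -0.18016437  0.14770828] [ 1.1  0.4 -0.2] 13.025
green 90 [275.8 287.2] r 0.0625 deg 172.54
dark 19 [256.6 200.4] r 0.1431 deg 21.83
dark 15 [318.8 209.8] r 0.1434 deg -38.13
dark 19 [216.6 249.9] r 0.1434 deg 82.18
dark 29 [342.4 267.9] r 0.1431 deg -97.35
dark 18 [239.3 309.4] r 0.1435 deg 141.75
```

View pics/end.png

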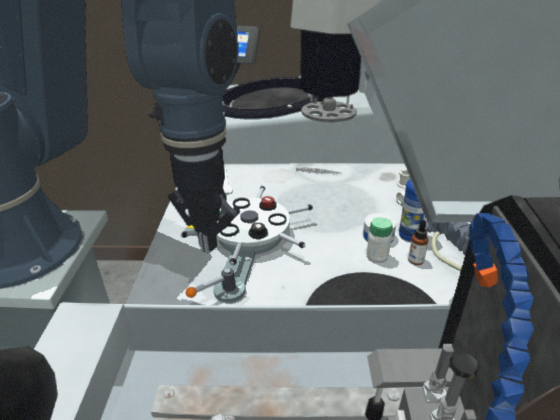

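The lever ball is at (190,292), at its stop. The gripper is clear, green is in line and the bystanders haven't moved.

```bash
python3 -c "
from cell import *
print(job_done())"
```

```text
the job is handed in; nothing more can be done
None
```

The job is handed in at about 13 s of the 64 s allowed: the green specimen stands within about 1° of the arrow (under 1 mm off) and the clamp lever is at its stop; no verdict came back.

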